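# Move the charged battery pack from its dock into the fume extractor

### The arm

A 6-joint arm with a two-finger parallel gripper is mounted at the origin on the work surface. World frame = base frame: x ahead of the robot, y to its left, z up, the work surface at z = 0. Lengths are in m, angles in rad, forces in N, time in s.
With the tool pointing down it reaches from about 0.35 to 0.975 m from the base axis. Payload 4.9 kg.
Tool frame: the origin (TCP) lies midway between the tips of the shut fingers; the grasp point (between the pads) lies 19 mm behind it; z points along the fingers, y is the direction in which the jaws open and shut (so a half turn about z gives the same grasp; the last joint's range is limited). The gripper opens to 85 mm and grips with 20 to 120 N. Pads are 22 mm wide; open, the fingers measure 114 mm over their backs; the gripper's body (76 mm by 85 mm) begins 54 mm behind the grasp point. The pads swing forward as they close: fully open they stand 13 mm farther back than shut.
Start: joints at [-1.412, 0.053, 1.613, -0, 1.476, -0.119], TCP at [0.171, -0.601, 0.231] pointing down, gripper open.
Joint ranges: [-3.01, 3.01], [-1.01, 2.22], [0.06, 2.58], [-1.02, 4.17], [0.09, 2.62], [-3.14, 3.14]. Speed limits (rad/s): [2.57, 2.57, 3.14, 3.14, 3.14, 3.14].

### API

Orientations are given as a unit quaternion [w, x, y, z].
In Python, from plant import manip, cams gives the robot as it stands.
- The arm moves only by the tool jog_arm, never from a script. Its argument "targets" is a list of rows, each a list of 4 numbers: the shift along the tool's x, y, z in m, then the turn about the tool's z in degrees. A call has 1 to 5 rows; each row is the pose to reach, as a shift and turn from the pose commanded when the call began, along the tool's axes at that moment; what a row does not reach only later rows make up. A row lasts 1/12 s, in which the tool goes at most 41.7 mm and 7.16 degrees, less where a joint would pass 70% of its speed; a pose out of reach is approached as far as the arm can. A call with a gripper value outside its range is refused whole. "fingers" is the opening, from 0 (shut) to 1 (fully open), set as the call begins (left out, the last holds). The fingers move at their own pace and stop on an object; the grip force is fixed at half the most. Time passes only in rows, so rows that repeat a pose let the fingers close. It gives the time, the measured TCP pose, the force and the opening at its end, in the units of the state.
- manip.state(): the state, without advancing time (a new reading comes with each control period).
- cams.grab_frame(name): name is "side" or "top"; returns the picture (400x640x3 uint8, red, green, blue); there is no depth.
- cams.get_calibration(name): a dict with "camera_matrix" (3x3 intrinsics, pixels), "distortion" ([k1, k2, p1, p2, k3] as OpenCV has them; the pictures are not rectified), "cam_to_world" (4x4, takes a point from camera to world coordinates). Camera axes: x right, y up, looking along -z (the intrinsics and any distortion apply to the point x, -y, -z); pixel columns grow to the right and rows downward; lengths in m; the calibration is good to about 2 mm. A picture is of the moment at which its call begins. get_calibration takes no time and is no camera call.
- manip.job_done(): hands the job in, once; it reports no verdict.
The state is a dict: "time": time; "joint_pos": joint angles; "joint_vel": joint speeds; "joint_efforts": joint torques, N m; "tool_pos": TCP position; "tool_rot": TCP orientation; "contact_force": force on the tool from outside, world axes, zero at the start; "ft_torque": the same for the moment, N m; "gripper_width": opening from 0.0 (shut) to 1.0 (fully open).
Only numpy, scipy, OpenCV 4.12 (cv2) and the standard library are available. Lean on these libraries where they do the work, as an engineer would, in place of code of your own. Each camera call takes 0.05 s, during which the arm holds its last target. There are 200 camera calls.

### The job

The battery pack is charged: push it down in the charging dock so that the catch lets it pop up, draw it out, slide it into the empty slot of the bench fume extractor (the machine with the round fan grille) and push it fully down until the catch there holds it. Let go, and leave the other things on the bench where they stand.

Things in the scene. Friction and masses are not known exactly. Their poses are not given: they have to be found in the camera images.
- pack: Battery pack: black plastic brick 36 (x) by 86 (y) by 84 (z) mm, 0.2 kg; fits either way round. Origin: centre of its foot, tapered 3 mm over the last 6 mm; z points to its flat top. Its top stands 7 mm proud of the sloping face when held by a catch (as at the start, in the dock), 34 mm when ejected or just resting on a raised carriage, and 3 mm below the face at the hard stop. Grip across the 36 mm.
- dock: Charging dock, fixed: grey plastic wedge 144 wide, 151 deep, 126 mm tall, with a row of small lamps. Origin on the bench below the slot's mouth, x to its back. Placed anew each time; dock and extractor may change sides.
- dock_bay: Slot of the charging dock. Origin: centre of its mouth, on the sloping face, 105 mm above the bench. z points out of the slot, 25 deg from vertical, leaning towards the robot; y along the slot's long side; x up the slope. Slot 39 (x) by 90 (y) mm, straight walls, mouth chamfered 5 mm wider all round. The face is flat from x = -56 to 50, y = -72 to 72 mm.
- dock_carriage (a joint): Sprung carriage in the dock's slot, under the pack's foot, not fixed to it. 0 = up, 0.027 = held by the catch, 0.037 = hard stop (m, inwards). Starts held. Spring 5 N at 0, 8 N at the stop; damped; press at about 0.03 m/s right down to the stop with 15 to 25 N (it may stick and slip). Push-push catch: pressed beyond 0.036 and let go, a raised carriage stays held at 0.027, a held one rises to 0. A push short of 0.033 changes nothing.
- extractor: Fume extractor, fixed: the same wedge as the dock's, in painted grey metal, and behind it, from 100 to 290 mm beyond the origin, a flat fan housing 220 wide and 135 mm tall with a round grille on top. Origin on the bench below the slot's mouth, x to its back.
- extractor_bay: Slot of the fume extractor. Origin: centre of its mouth, on the sloping face, 105 mm above the bench. z points out of the slot, 25 deg from vertical, leaning towards the robot; y along the slot's long side; x up the slope. Slot 39 (x) by 90 (y) mm, straight walls, mouth chamfered 5 mm wider all round. The face is flat from x = -56 to 50, y = -72 to 72 mm.
- extractor_carriage (a joint): Sprung carriage and push-push catch in the extractor's slot, the same as the dock's. 0 = up, 0.027 = held by the catch, 0.037 = hard stop (m, inwards). Starts at 0, empty.
- jar_a: Bystander: frit jar, clear glass with metal lid, 49 diameter x 72 tall, stands between the two machines (origin: underside). Leave alone.
- jar_b: Bystander: frit jar like jar_a, in front of the machines (origin: underside). Leave alone.
- jar_c: Bystander: frit jar like jar_a, in front of the machines (origin: underside). Leave alone.
- carton: Bystander: white carton, 100 x 100 x 130 tall, to the left (origin: underside). Leave alone.
- paddle: Bystander: flat graphite paddle lying on the bench, blade 90 x 60 x 10, wooden handle 110 long (origin: underside). Leave alone.
- mandrels: Bystander: wooden block 100 x 60 x 35 with thin steel wires standing in it, in all 110 tall, to the right (origin: underside). Leave alone.
- brush: Bystander: small hand brush lying on the bench (origin: underside). Leave alone.
Mind the look-alikes: they are no part of the job. Several things have the shape of the pack; the one meant has the colours described above.

How it is judged:
By the outcome, as a careful person would: the job done as asked, in the order asked, and still so for the second after the job is handed in, with the robot touching nothing.
It also fails if it takes over 61 s, if anything falls off the work surface, if the arm or the gripper's body presses on something with over 40 N, if the wrist force passes 120 N, or if a joint passes its speed limit or range.

## Working session

There is one attempt and no reset: what is moved stays moved. The work goes in short steps, Python scripts to look and compute and a tool call to move; the robot and the scene stay as the last step left them, time stands still between calls to the robot, and variables do not carry over. Pictures are saved under pics/ and viewed, about 8 in all and at most 12, crops included, and the job is handed in when it is done.

Besides the shell and the picture viewer there is one more tool, called after "Request:" by a JSON object that holds its "method" and its "body". jog_arm: Moves the arm, as the interface text tells. Its arguments: {"type":"object","properties":{"targets":{"type":"array"},"fingers":{"type":"number"}},"required":["targets"]}

```bash
mkdir -p pics; ls
python3 - <<'E'
from plant import manip,cams
import cv2
for n in ("side","top"):
    cv2.imwrite(f"pics/{n}0.png",cams.grab_frame(n)[:,:,::-1])
    c=cams.get_calibration(n); print(n,c)
print(manip.state())
E
```

```text
pics
side {'camera_matrix': array([[474.75110659,   0.        , 318.52850447],
       [  0.        , 474.75110659, 198.97245008],
       [  0.        ,   0.        ,   1.        ]]), 'distortion': array([-0.06012303,  0.        ,  0.        ,  0.        ,  0.        ]), 'cam_to_world': array([[-0.9420821 ,  0.22106136, -0.25221656,  0.22508597],
       [-0.33500142, -0.58441896,  0.73907275,  1.02512409],
       [ 0.01598029,  0.78076011,  0.62462651,  0.95695801],
       [ 0.        ,  0.        ,  0.        ,  1.        ]])}
top {'camera_matrix': array([[380.09544988,   0.        , 319.24910621],
       [  0.        , 380.09544988, 197.55970208],
       [  0.        ,   0.        ,   1.        ]]), 'distortion': array([-0.07721139,  0.        ,  0.        ,  0.        ,  0.        ]), 'cam_to_world': array([[ 0.01948073,  0.99896501, -0.04110247,  0.52503374],
       [-0.99975128,  0.01990952,  0.01004897,  0.02317514],
       [ 0.0108569 ,  0.04089649,  0.9991044 ,  1.22654676],
       [ 0.        ,  0.        ,  0.        ,  1.        ]])}
{'time': 0.1, 'joint_pos': array([-1.41197290e+00,  5.32850031e-02,  1.61416287e+00, -3.19518017e-05,
        1.47600920e+00, -1.19005776e-01]), 'joint_vel': array([ 0.00089188,  0.00148351, -0.00452207,  0.00013359, -0.00315521,
        0.00146346]), 'joint_efforts': array([ 9.27169240e-04, -3.94904888e+01, -3.71360850e+01, -3.11690496e-05,
        3.92705173e-03,  7.62669885e-06]), 'tool_pos': array([ 0.17131555, -0.60047004,  0.23018589]), 'tool_rot': array([-9.31705591e-04,  9.90366231e-01,  1.38469705e-01, -3.44575357e-05]), 'contact_force': array([-0.22021205, -0.95669181, -0.13450888]), 'ft_torque': array([-0.03232663,  0.02352619, -0.02305552]), 'gripper_width': 1.0018832811157816}
```

View pics/top0.png

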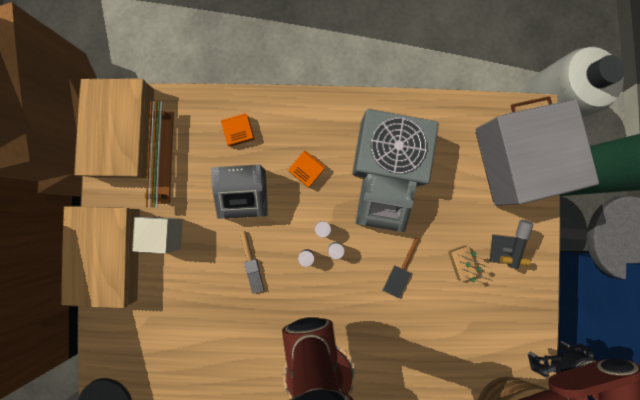

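View pics/side0.png

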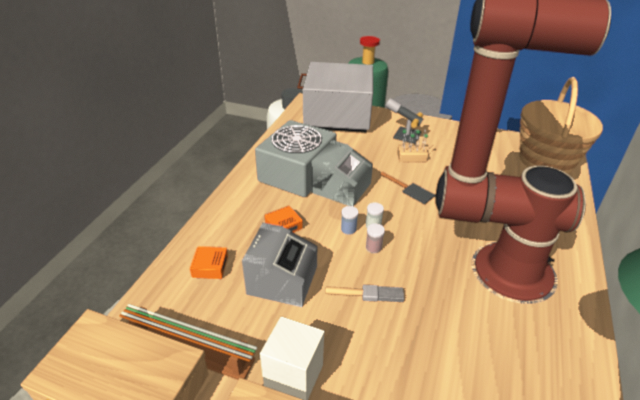

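The top view shows the dock with the black pack at about (240,195). The extractor slot is at about (385,211), the jars at (307–336, 229–258), and orange look-alikes at (237,130) and (307,169). I'll zoom in on both slots.

Run:
```python
import cv2,numpy as np
t=cv2.imread("pics/top0.png");s=cv2.imread("pics/side0.png")
z=lambda im,x,y,w,h:cv2.resize(im[y:y+h,x:x+w],(400,300),interpolation=cv2.INTER_CUBIC)
cv2.imwrite("pics/crops.png",np.vstack([np.hstack([z(t,200,155,80,60),z(t,345,175,80,60)]),np.hstack([z(s,240,220,80,60),z(s,305,140,80,60)])]))
```

```text
(no output)
```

View pics/crops.png

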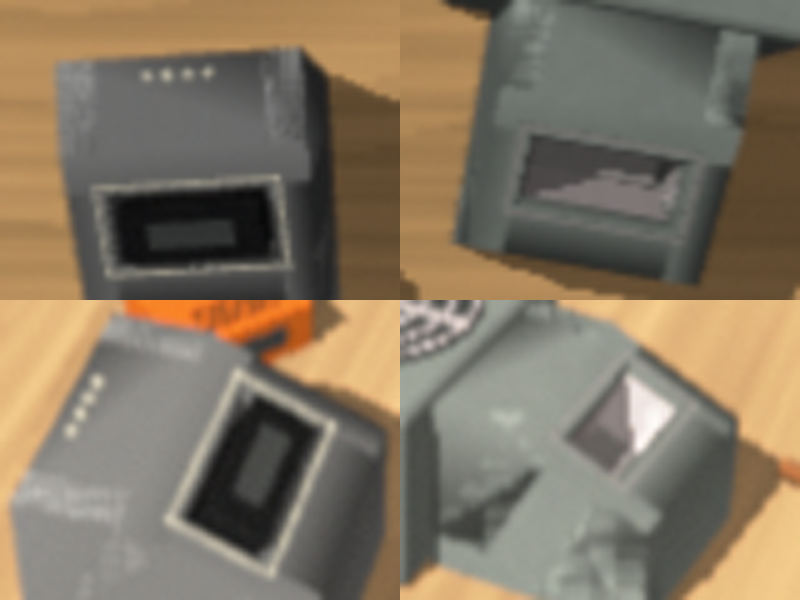

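The crops show the dock's pale rim with the black pack inside, top crop corners (93,187), (280,178), (293,267), (107,277). The extractor's mouth is dark and empty, corners about (522,128), (700,152), (683,240), (508,213). I'll triangulate these corners from both views.

```bash
cat > h.py <<'E'
import numpy as np,cv2
from plant import manip,cams
C={n:cams.get_calibration(n) for n in("side","top")}
def ray(n,p):
    c=C[n];u=cv2.undistortPoints(np.array([[p]],float),c["camera_matrix"],c["distortion"])[0,0]
    M=c["cam_to_world"];d=M[:3,:3]@[u[0],-u[1],-1.];return M[:3,3],d/np.linalg.norm(d)
def tri(pt,ps):
    A=np.zeros((3,3));b=np.zeros(3);R=[ray("top",pt),ray("side",ps)]
    for o,d in R:
        P=np.eye(3)-np.outer(d,d);A+=P;b+=P@o
    x=np.linalg.solve(A,b);return x,[np.linalg.norm((np.eye(3)-np.outer(d,d))@(x-o))*1e3 for o,d in R]
def onz(n,p,z):
    o,d=ray(n,p);return o+d*(z-o[2])/d[2]
def proj(n,X):
    c=C[n];M=np.linalg.inv(c["cam_to_world"]);q=(M[:3,:3]@np.asarray(X,float).T).T+M[:3,3]
    q=q*[1,-1,-1];return cv2.projectPoints(q,np.zeros(3),np.zeros(3),c["camera_matrix"],c["distortion"])[0][:,0]
E
cat > m.py <<'E'
from h import *
np.set_printoptions(precision=4,suppress=True)
f=lambda x,y,ox,oy:((x+.5)/5-.5+ox,(y+.5)/5-.5+oy)
# order: back-left, back-right, front-right, front-left (as seen from robot; left=+y)
D=dict(top=[f(x,y,200,155) for x,y in[(93,187),(280,178),(293,267),(107,277)]],
 side=[f(x,y,240,220) for x,y in[(167,218),(238,68),(337,125),(272,277)]])
Ex=dict(top=[f(x,y,345,175) for x,y in[(122,128),(300,152),(283,240),(108,213)]],
 side=[f(x,y,305,140) for x,y in[(160,136),(232,68),(283,110),(215,182)]])
for n,Q in(("dock",D),("extr",Ex)):
    P=[]
    for a,b in zip(Q["top"],Q["side"]):
        x,e=tri(a,b);P.append(x);print(n,x,np.round(e,1))
    P=np.array(P);c=P.mean(0);y=(P[0]+P[3]-P[1]-P[2])/2;x=(P[0]+P[1]-P[2]-P[3])/2
    print(" centre",c,"len y",np.linalg.norm(y),"len x",np.linalg.norm(x),"yaw from y",np.degrees(np.arctan2(-y[0],y[1])),"slope",np.degrees(np.arctan2(x[2],np.hypot(x[0],x[1]))))
    T=np.mean([onz("top",p,h)[:2] for p,h in zip(Q["top"],.105+np.array([1,1,-1,-1])*.0245*np.sin(np.radians(25)))],0)
    S=np.mean([onz("side",p,h)[:2] for p,h in zip(Q["side"],.105+np.array([1,1,-1,-1])*.0245*np.sin(np.radians(25)))],0)
    print(" on plane top",T,"side",S)
E
python3 m.py
```

```text
dock [0.5816 0.3078 0.1207] [0.8 0.8]
dock [0.5894 0.1983 0.1216] [1.3 1.3]
dock [0.5374 0.1933 0.094 ] [0.6 0.6]
dock [0.5292 0.3042 0.0954] [0.6 0.6]
 centre [0.5594 0.2509 0.1079] len y 0.11054170756789694 len x 0.05870026718336311 yaw from y 4.159420772129455 slope 26.783333481481893
 on plane top [0.5588 0.2512] side [0.5615 0.2484]
extr [ 0.5648 -0.1336  0.1207] [1. 1.]
extr [ 0.5515 -0.2421  0.1075] [2.6 2.6]
extr [ 0.5059 -0.2344  0.0905] [4.7 4.7]
extr [ 0.5203 -0.1271  0.1014] [4.7 4.7]
 centre [ 0.5356 -0.1843  0.105 ] len y 0.1094493553129534 len x 0.04904975236234029 yaw from y -7.302606835130604 slope 21.695269970314293
 on plane top [ 0.5343 -0.1844] side [ 0.537  -0.1834]
```

Request:
{"method": "jog_arm", "body": {"targets": [[0, 0, -0.04, 7], [0, 0, -0.08, 14], [0, 0, -0.12, 21], [0, 0, -0.16, 28], [0, 0, -0.2, 35]]}}

```text
time: 0.52
tool_pos: [0.1714, -0.6005, 0.4326]
tool_rot: [-0.0, 0.986, -0.169, -0.0]
contact_force: [-0.7, -1.7, -0.4]
gripper_width: 1.003
```

Request:
{"method": "jog_arm", "body": {"targets": [[0.02, -0.034, 0, 7], [0.041, -0.068, 0, 14], [0.062, -0.103, 0, 21], [0.083, -0.137, 0, 28], [0.103, -0.171, 0, 34]]}}

```text
time: 0.93
tool_pos: [0.3255, -0.4719, 0.4307]
tool_rot: [-0.0, 0.893, -0.45, -0.0]
contact_force: [0.6, -0.9, -0.3]
gripper_width: 1.0
```

```bash
cat >> h.py <<'E'
from scipy.spatial.transform import Rotation as Ro
def pose():
    s=manip.state();q=s["tool_rot"];return s,s["tool_pos"],Ro.from_quat([*q[1:],q[0]]).as_matrix()
def report():
    s,p,R=pose();np.set_printoptions(precision=4,suppress=True)
    z=R[:,2];print("t",s["time"],"p",p,"j",s["joint_pos"],"F",s["contact_force"],"g",round(s["gripper_width"],3))
    print("tx",R[:,0],"ty",R[:,1],"tz",z,"tilt",np.degrees(np.arccos(-z[2])),"tilt az",np.degrees(np.arctan2(z[1],z[0])),"ty az",np.degrees(np.arctan2(R[1,1],R[0,1])))
def to(X):
    s,p,R=pose();print("tool shift to",X,R.T@(np.array(X)-p))
E
python3 -c "
from h import *
report();to([.9,-.02,.43])"
```

```text
t 0.9333 p [ 0.3255 -0.4719  0.4307] j [-1.0967 -0.1101  1.4468 -0.      1.8055  1.4072] F [ 0.5683 -0.8697 -0.2685] g 1.0
tx [ 0.5953 -0.8035 -0.0006] ty [-0.8035 -0.5953 -0.0001] tz [-0.0003  0.0005 -1.    ] tilt 0.033396122064882475 tilt az 119.61492134315402 ty az -143.46393302753935
tool shift to [0.9, -0.02, 0.43] [-0.0211 -0.7306  0.0008]
```

Request:
{"method": "jog_arm", "body": {"targets": [[0, -0.04, 0, 7], [0, -0.08, 0, 14], [0, -0.12, 0, 21], [0, -0.16, 0, 28], [0, -0.2, 0, 35]]}}

```text
time: 1.35
tool_pos: [0.4804, -0.3555, 0.4308]
tool_rot: [0.0, 0.727, -0.687, -0.0]
contact_force: [0.4, -1.1, 0.8]
gripper_width: 0.999
```

Request:
{"method": "jog_arm", "body": {"targets": [[-0.025, -0.032, 0, 3], [-0.05, -0.064, 0, 3], [-0.075, -0.096, 0, 3], [-0.1, -0.128, 0, 3], [-0.126, -0.16, 0, 3]]}}

```text
time: 1.77
tool_pos: [0.6322, -0.2198, 0.4306]
tool_rot: [0.0, 0.711, -0.704, -0.0]
contact_force: [0.2, -0.5, 0.9]
gripper_width: 1.0
```

Request:
{"method": "jog_arm", "body": {"targets": [[-0.025, -0.032, 0, 0], [-0.05, -0.064, 0, 0], [-0.075, -0.096, 0, 0], [-0.1, -0.128, 0, 0], [-0.126, -0.16, 0, 0]]}}

```text
time: 2.18
tool_pos: [0.791, -0.0924, 0.4304]
tool_rot: [0.0, 0.711, -0.704, -0.0]
contact_force: [0.3, -0.5, -0.3]
gripper_width: 1.003
```

```bash
python3 -c "
from h import *
report()"
```

```text
t 2.1833 p [ 0.791  -0.0924  0.4304] j [-0.2095  0.4409  0.8342 -0.0001  1.8678  2.9222] F [ 0.2542 -0.461  -0.3476] g 1.003
tx [ 0.0098 -1.     -0.0002] ty [-1.     -0.0098  0.0012] tz [-0.0012  0.0001 -1.    ] tilt 0.06981306469661157 tilt az 173.2284622750669 ty az -179.43702883529343
```

Request:
{"method": "jog_arm", "body": {"targets": [[-0.02, -0.03, 0, -7], [-0.04, -0.06, 0, -14], [-0.06, -0.09, 0, -21], [-0.08, -0.12, 0, -28], [-0.08, -0.15, 0, -35]]}}

```text
time: 2.6
tool_pos: [0.9283, -0.0078, 0.4274]
tool_rot: [-0.002, 0.885, -0.466, 0.002]
contact_force: [0.8, -0.6, 0.9]
gripper_width: 1.001
```

Request:
{"method": "jog_arm", "body": {"targets": [[0, 0, 0, -7], [0, 0, 0, -14], [0, 0, 0, -21], [0, 0, 0, -28], [0, 0, 0, -35]]}}

```text
time: 3.02
tool_pos: [0.9277, -0.0126, 0.4268]
tool_rot: [-0.0, 0.984, -0.181, 0.002]
contact_force: [0.1, 0.3, 0.8]
gripper_width: 1.003
```

Request:
{"method": "jog_arm", "body": {"targets": [[0, 0, 0, -7], [0, 0, 0, -14], [0, 0, 0, -21], [0, 0, 0, -28], [0, 0, 0, -35]]}}

```text
time: 3.43
tool_pos: [0.9275, -0.0128, 0.4271]
tool_rot: [0.0, 0.992, 0.123, 0.002]
contact_force: [0.6, 0.6, 0.2]
gripper_width: 0.999
```

Request:
{"method": "jog_arm", "body": {"targets": [[0, 0, 0, -7], [0, 0, 0, -14], [0, 0, 0, -21], [0, 0, 0, -28], [0, 0, 0, -35]]}}

```text
time: 3.85
tool_pos: [0.9275, -0.0127, 0.4271]
tool_rot: [0.001, 0.909, 0.416, 0.001]
contact_force: [0.1, -0.2, 0.4]
gripper_width: 1.0
```

Request:
{"method": "jog_arm", "body": {"targets": [[0, 0, 0, -7], [0, 0, 0, -14], [0, 0, 0, -21], [0, 0, 0, -28], [0, 0, 0, -35]]}}

```text
time: 4.27
tool_pos: [0.9275, -0.0128, 0.4271]
tool_rot: [0.001, 0.742, 0.67, 0.001]
contact_force: [0.1, -0.0, -0.2]
gripper_width: 0.999
```

```bash
python3 -c "
from h import *
report()"
```

```text
t 4.2667 p [ 0.9275 -0.0128  0.4271] j [-0.0939  0.9523  0.0962  0.0005  2.0899  0.0081] F [ 0.1082 -0.0389 -0.2268] g 0.999
tx [0.1017 0.9948 0.0004] ty [ 0.9948 -0.1017  0.0032] tz [ 0.0032  0.0001 -1.    ] tilt 0.1840305549412912 tilt az 1.6964650352656119 ty az -5.836139065374843
```

Request:
{"method": "jog_arm", "body": {"targets": [[0, 0.03, 0, 0], [0, 0.06, 0, 0], [0, 0.09, 0, 0], [0, 0.12, 0, 0], [0, 0.12, 0, 0]]}}

```text
time: 4.68
tool_pos: [0.9552, -0.0227, 0.3906]
tool_rot: [0.01, 0.744, 0.668, 0.011]
contact_force: [0.0, -1.1, -0.2]
gripper_width: 0.999
```

```bash
python3 -c "
from h import *
report()"
```

```text
t 4.6833 p [ 0.9552 -0.0227  0.3906] j [-0.1022  1.0159  0.0567  0.0029  2.0383  0.0075] F [ 0.0465 -1.0558 -0.2326] g 0.999
tx [0.1081 0.9941 0.0028] ty [ 0.9937 -0.1081  0.0306] tz [ 0.0308 -0.0006 -0.9995] tilt 1.7634388410000283 tilt az -1.0351321755858975 ty az -6.211091699673348
```

Request:
{"method": "jog_arm", "body": {"targets": [[0, 0.04, -0.04, 0], [0, 0.08, -0.08, 0], [0, 0.12, -0.12, 0], [0, 0.16, -0.16, 0], [0, 0.2, -0.2, 0]]}}

```text
time: 5.1
tool_pos: [0.9379, -0.03, 0.4444]
tool_rot: [0.022, 0.744, 0.668, 0.023]
contact_force: [-0.3, 0.0, 0.2]
gripper_width: 0.999
```

```bash
python3 -c "
from h import *
report()"
```

```text
t 5.1 p [ 0.9379 -0.03    0.4444] j [-0.1127  0.9596  0.055   0.0059  2.0638 -0.0019] F [-0.305   0.0408  0.1953] g 0.999
tx [0.1075 0.9942 0.0049] ty [ 0.9922 -0.1076  0.0631] tz [ 0.0633 -0.0019 -0.998 ] tilt 3.6290084960873132 tilt az -1.7561926111640285 ty az -6.188976968754604
```

Request:
{"method": "jog_arm", "body": {"targets": [[0, -0.04, 0, 0], [0, -0.08, 0, 0], [0, -0.1, 0, 0]]}}

```text
time: 5.35
tool_pos: [0.865, -0.0224, 0.4375]
tool_rot: [0.021, 0.744, 0.667, 0.022]
contact_force: [1.1, -0.4, 1.3]
gripper_width: 1.001
```

```bash
python3 -c "
from h import *
report()"
```

```text
t 5.35 p [ 0.865  -0.0224  0.4375] j [-0.1135  0.5994  0.6095  0.0055  1.8712 -0.0034] F [ 1.1428 -0.3989  1.3163] g 1.001
tx [0.1079 0.9941 0.0049] ty [ 0.9922 -0.108   0.0615] tz [ 0.0617 -0.0018 -0.9981] tilt 3.536760134195964 tilt az -1.6542302572177874 ty az -6.211640385767474
```

Request:
{"method": "jog_arm", "body": {"targets": [[0.03, 0.01, 0.027, 0], [0.06, 0.02, 0.054, 0], [0.09, 0.03, 0.081, 0], [0.09, 0.05, 0.11, -4], [0.09, 0.08, 0.14, -9]]}}

```text
time: 5.77
tool_pos: [0.9612, 0.0625, 0.3073]
tool_rot: [0.023, 0.686, 0.727, 0.021]
contact_force: [1.4, 0.6, -0.3]
gripper_width: 1.001
```

Request:
{"method": "jog_arm", "body": {"targets": [[0, 0.04, 0, 0], [0, 0.08, 0, 0], [0, 0.12, 0, 0], [0, 0.16, 0, 0], [0, 0.2, 0, 0]]}}

```text
time: 6.18
tool_pos: [1.0128, 0.0601, 0.2849]
tool_rot: [0.034, 0.689, 0.724, 0.032]
contact_force: [0.9, -0.0, 4.2]
gripper_width: 1.0
```

Request:
{"method": "jog_arm", "body": {"targets": [[0, 0.04, 0, 0], [0, 0.08, 0, 0], [0, 0.12, 0, 0], [0, 0.16, 0, 0], [0, 0.2, 0, 0]]}}

```text
time: 6.6
tool_pos: [1.0284, 0.0598, 0.2629]
tool_rot: [0.044, 0.688, 0.723, 0.043]
contact_force: [0.3, -0.1, 0.7]
gripper_width: 0.999
```

```bash
python3 -c "
from h import *
report()"
```

```text
t 6.6 p [1.0284 0.0598 0.2629] j [-0.015   1.1507  0.055   0.0038  1.8133 -0.0633] F [ 0.3486 -0.0915  0.6798] g 0.999
tx [-0.0491  0.9988 -0.0042] ty [0.9913 0.0493 0.1223] tz [ 0.1224  0.0018 -0.9925] tilt 7.029765748977208 tilt az 0.863028711322922 ty az 2.8465691198426692
```

Request:
{"method": "jog_arm", "body": {"targets": [[0, 0.2, -0.1, 0], [0, 0.2, -0.1, 0], [0, 0.2, -0.1, 0], [0, 0.2, -0.1, 0], [0, 0.2, -0.1, 0]]}}

```text
time: 7.02
tool_pos: [1.0244, 0.0587, 0.3016]
tool_rot: [0.054, 0.687, 0.722, 0.054]
contact_force: [-0.3, -0.4, -0.1]
gripper_width: 1.002
```

```bash
python3 -c "
from h import *
report()"
```

```text
t 7.0167 p [1.0244 0.0587 0.3016] j [-0.0168  1.1126  0.055   0.0063  1.8222 -0.0643] F [-0.3339 -0.4434 -0.1185] g 1.002
tx [-0.0492  0.9988 -0.0039] ty [0.9873 0.0492 0.1513] tz [ 0.1513  0.0036 -0.9885] tilt 8.70593342624588 tilt az 1.3546009811559159 ty az 2.8525556028668833
```

Request:
{"method": "jog_arm", "body": {"targets": [[0, 0.2, 0.1, 0], [0, 0.2, 0.1, 0], [0, 0.2, 0.1, 0], [0, 0.2, 0.1, 0], [0, 0.2, 0.1, 0]]}}

```text
time: 7.43
tool_pos: [1.057, 0.0591, 0.2159]
tool_rot: [0.062, 0.687, 0.722, 0.063]
contact_force: [0.1, 0.6, -0.3]
gripper_width: 1.001
```

```bash
python3 -c "
from h import *
report()"
```

```text
t 7.4333 p [1.057  0.0591 0.2159] j [-0.0165  1.1999  0.055   0.0083  1.7103 -0.0641] F [ 0.0878  0.5522 -0.3174] g 1.001
tx [-0.0492  0.9988 -0.0034] ty [0.9832 0.049  0.1757] tz [ 0.1756  0.0053 -0.9844] tilt 10.120389925602652 tilt az 1.7268696413565259 ty az 2.8530769484169727
```

Request:
{"method": "jog_arm", "body": {"targets": [[0.03, 0.2, 0, 0], [0.06, 0.2, 0, 0], [0.08, 0.2, 0, 0], [0.08, 0.2, 0, 0], [0.08, 0.2, 0, 0]]}}

```text
time: 7.85
tool_pos: [1.0635, 0.1064, 0.2132]
tool_rot: [0.073, 0.685, 0.721, 0.075]
contact_force: [-0.4, 0.6, 0.1]
gripper_width: 1.001
```

Request:
{"method": "jog_arm", "body": {"targets": [[0, 0.2, -0.05, 0], [0, 0.2, -0.05, 0], [0, 0.2, -0.05, 0], [0, 0.2, -0.05, 0], [0, 0.2, -0.05, 0]]}}

```text
time: 8.27
tool_pos: [1.0658, 0.0967, 0.2434]
tool_rot: [0.083, 0.685, 0.719, 0.087]
contact_force: [0.3, -1.1, 0.8]
gripper_width: 0.999
```

Request:
{"method": "jog_arm", "body": {"targets": [[0, 0.2, 0, 0], [0, 0.2, 0, 0], [0, 0.2, 0, 0], [0, 0.2, 0, 0], [0, 0.2, 0, 0]]}}

```text
time: 8.68
tool_pos: [1.0753, 0.093, 0.2399]
tool_rot: [0.093, 0.683, 0.718, 0.098]
contact_force: [0.2, 0.3, 0.7]
gripper_width: 1.002
```

```bash
python3 -c "
from h import *
report()"
```

```text
t 8.6833 p [1.0753 0.093  0.2399] j [ 0.015   1.1818  0.055   0.0095  1.6351 -0.0329] F [0.1597 0.331  0.6521] g 1.002
tx [-0.0498  0.9988  0.0003] ty [0.9626 0.0479 0.2667] tz [ 0.2663  0.0135 -0.9638] tilt 15.466496715101842 tilt az 2.906644634617263 ty az 2.848830790190715
```

Request:
{"method": "jog_arm", "body": {"targets": [[0.03, 0.2, 0, 0], [0.06, 0.2, 0, 0], [0.06, 0.2, 0, 0], [0.06, 0.2, 0, 0], [0.06, 0.2, 0, 0]]}}

```text
time: 9.1
tool_pos: [1.0798, 0.1269, 0.2425]
tool_rot: [0.102, 0.681, 0.717, 0.109]
contact_force: [-0.3, 0.7, 0.4]
gripper_width: 1.003
```

Request:
{"method": "jog_arm", "body": {"targets": [[0, 0.2, 0, 0], [0, 0.2, 0, 0], [0, 0.2, 0, 0], [0, 0.2, 0, 0], [0, 0.2, 0, 0]]}}

```text
time: 9.52
tool_pos: [1.0881, 0.1161, 0.2495]
tool_rot: [0.112, 0.68, 0.715, 0.121]
contact_force: [0.2, 0.7, -0.5]
gripper_width: 1.002
```

Request:
{"method": "jog_arm", "body": {"targets": [[0, 0.2, 0, 0], [0, 0.2, 0, 0], [0, 0.2, 0, 0], [0, 0.2, 0, 0], [0, 0.2, 0, 0]]}}

```text
time: 9.93
tool_pos: [1.0947, 0.1103, 0.2599]
tool_rot: [0.122, 0.678, 0.713, 0.132]
contact_force: [-0.6, 0.4, 0.0]
gripper_width: 0.999
```

Request:
{"method": "jog_arm", "body": {"targets": [[0, 0.2, 0, 0], [0, 0.2, 0, 0], [0, 0.2, 0, 0], [0, 0.2, 0, 0], [0, 0.2, 0, 0]]}}

```text
time: 10.35
tool_pos: [1.1004, 0.1044, 0.2731]
tool_rot: [0.132, 0.676, 0.711, 0.143]
contact_force: [-0.4, -0.8, -0.8]
gripper_width: 1.0
```

Request:
{"method": "jog_arm", "body": {"targets": [[0, 0.2, 0, 0], [0, 0.2, 0, 0], [0, 0.2, 0, 0], [0, 0.2, 0, 0], [0, 0.2, 0, 0]]}}

```text
time: 10.77
tool_pos: [1.1049, 0.0992, 0.2889]
tool_rot: [0.141, 0.674, 0.709, 0.155]
contact_force: [0.5, -1.4, 0.3]
gripper_width: 0.994
```

```bash
python3 -c "
from h import *
report()"
```

```text
t 10.7667 p [1.1049 0.0992 0.2889] j [ 0.0171  1.1467  0.0557  0.0218  1.5174 -0.0304] F [ 0.4683 -1.4403  0.2764] g 0.994
tx [-0.0527  0.9986  0.0079] ty [0.9111 0.0448 0.4098] tz [ 0.4089  0.0287 -0.9121] tilt 24.198789169864927 tilt az 4.021607698740639 ty az 2.8173698348214806
```

Request:
{"method": "jog_arm", "body": {"targets": [[0, 0.2, 0, 0], [0, 0.2, 0, 0]]}}

```text
time: 10.93
tool_pos: [1.1106, 0.0969, 0.2991]
tool_rot: [0.151, 0.671, 0.707, 0.166]
contact_force: [-0.0, 0.1, 0.2]
gripper_width: 1.004
```

```bash
cat >> h.py <<'E'
r=np.radians
def frame(yaw,tilt=25):
    c,s=np.cos(r(yaw)),np.sin(r(yaw));a,b=np.sin(r(tilt)),np.cos(r(tilt))
    return np.array([[b*c,-s,-a*c],[b*s,c,-a*s],[a,0,b]])
DOCK=(np.array([.559,.251,.105]),frame(4.2));EXT=(np.array([.5355,-.184,.105]),frame(-7.5))
def rel(B):
    "TCP in bay frame (mm), shift along tool axes for bay-frame moves, angles"
    s,p,R=pose();o,F=B;print("TCP in bay mm",F.T@(p-o)*1e3);A=F.T@R
    print("tool axes in bay frame (cols)\n",A)
def go(B,mm):
    s,p,R=pose();o,F=B;print("shift to bay",mm,R.T@(o+F@(np.array(mm)/1e3)-p))
E
python3 -c "
from h import *
report();rel(DOCK);rel(EXT);go(DOCK,[0,0,107])"
```

```text
t 10.9333 p [1.1106 0.0969 0.2991] j [ 0.0141  1.1395  0.0563  0.0252  1.4944 -0.0332] F [-0.0451  0.0699  0.2105] g 1.004
tx [-0.0532  0.9985  0.0089] ty [0.8985 0.044  0.4367] tz [ 0.4357  0.0313 -0.8996] tilt 25.899423822194056 tilt az 4.104082457173697 ty az 2.800700320987485
TCP in bay mm [ 570.3537 -194.0777  -51.7599]
tool axes in bay frame (cols)
 [[ 0.022   0.9996  0.0157]
 [ 0.9998 -0.022  -0.0007]
 [-0.0004  0.0157 -0.9999]]
TCP in bay mm [565.5339 353.5605 -49.5124]
tool axes in bay frame (cols)
 [[-0.1621  0.9867  0.0076]
 [ 0.9831  0.1609  0.0879]
 [ 0.0855  0.0217 -0.9961]]
shift to bay [0, 0, 107] [ 0.1814 -0.5719 -0.1678]
```

Request:
{"method": "jog_arm", "body": {"targets": [[0.012, -0.022, -0.033, -1], [0.024, -0.044, -0.067, -1], [0.036, -0.066, -0.1, -1], [0.048, -0.088, -0.134, -1], [0.06, -0.11, -0.168, -1]], "fingers": 0}}

```text
time: 11.35
tool_pos: [0.9526, 0.1415, 0.3927]
tool_rot: [0.152, 0.665, 0.712, 0.164]
contact_force: [0.9, 0.8, 0.7]
gripper_width: 0.301
```

Request:
{"method": "jog_arm", "body": {"targets": [[0.01, -0.04, 0, 0], [0.02, -0.08, 0, 0], [0.03, -0.12, 0, 0], [0.04, -0.16, 0, 0], [0.05, -0.2, 0, 0]]}}

```text
time: 11.77
tool_pos: [0.7695, 0.1791, 0.3043]
tool_rot: [0.153, 0.665, 0.712, 0.164]
contact_force: [-0.1, 0.5, -0.6]
gripper_width: -0.003
```

Request:
{"method": "jog_arm", "body": {"targets": [[0.01, -0.04, 0, 0], [0.02, -0.08, 0, 0], [0.03, -0.12, 0, 0], [0.04, -0.16, 0, 0], [0.05, -0.2, 0, 0]]}}

```text
time: 12.18
tool_pos: [0.5869, 0.2166, 0.2171]
tool_rot: [0.152, 0.665, 0.712, 0.165]
contact_force: [-0.2, 0.1, 0.0]
gripper_width: 0.001
```

```bash
python3 -c "
from h import *
report();rel(DOCK);go(DOCK,[0,0,20])"
```

```text
t 12.1833 p [0.5869 0.2166 0.2171] j [ 0.2741 -0.199   1.9228 -0.106   0.9759  0.2456] F [-0.1906  0.0874  0.0349] g 0.001
tx [-0.0685  0.9976  0.0018] ty [0.8973 0.0608 0.4373] tz [ 0.4361  0.0316 -0.8993] tilt 25.93116039687808 tilt az 4.142538228429895 ty az 3.8789384872373613
TCP in bay mm [ 70.3368 -36.3177  90.911 ]
tool axes in bay frame (cols)
 [[ 0.005   0.9999  0.0163]
 [ 1.     -0.005  -0.0004]
 [-0.0004  0.0163 -0.9999]]
shift to bay [0, 0, 20] [ 0.036  -0.0717  0.0697]
```

Request:
{"method": "jog_arm", "body": {"targets": [[0.018, -0.036, 0, 0], [0.036, -0.072, 0, 0], [0.036, -0.072, 0.025, 0], [0.036, -0.072, 0.05, 0], [0.036, -0.072, 0.055, 0]]}}

```text
time: 12.6
tool_pos: [0.5435, 0.2494, 0.1328]
tool_rot: [0.151, 0.665, 0.713, 0.162]
contact_force: [-0.7, -0.8, -0.8]
gripper_width: -0.001
```

```bash
python3 -c "
from h import *
rel(DOCK)
t=cams.grab_frame('top')[:,:,::-1];s=cams.grab_frame('side')[:,:,::-1]
cv2.imwrite('pics/t1.png',t);cv2.imwrite('pics/s1.png',s)
z=lambda im,x,y:cv2.resize(im[y:y+75,x:x+80],(400,375),interpolation=cv2.INTER_CUBIC)
cv2.imwrite('pics/c1.png',np.hstack([z(t,200,150),z(s,240,210)]))
"
```

```text
TCP in bay mm [-2.40627921 -0.41277218 31.7954838 ]
tool axes in bay frame (cols)
 [[ 0.00335189  0.99994177  0.01025747]
 [ 0.99999326 -0.00333637 -0.00152995]
 [-0.00149564  0.01026253 -0.99994622]]
```

View pics/c1.png

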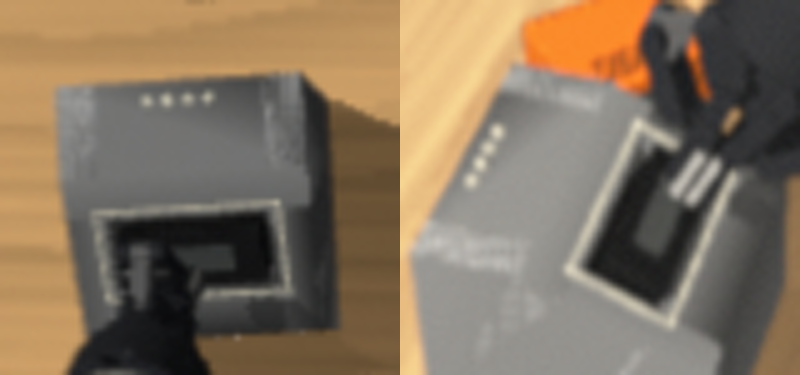

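The view shows the dock from both cameras with the shut fingers over the pack. In the top crop they are left of the label at about (145,270). In the side crop the bright pads are at (695,180). I'll compare these with projections.

```bash
python3 -c "
from h import *
s,p,R=pose()
o,F=DOCK
X=[p,p-R[:,2]*.019,o+F@[0,0,.007]]
print('top crop',(proj('top',X)-[200,150])*5+2);print('side crop',(proj('side',X)-[240,210])*5+2+[400,0])
"
```

```text
top crop [[185.03934549 275.22414905]
 [179.43162536 289.09416227]
 [191.5786968  256.96733652]]
side crop [[683.96545921 185.65723113]
 [699.63842151 163.82961688]
 [662.63937091 216.30312553]]
```

Request:
{"method": "jog_arm", "body": {"targets": [[0, 0.002, 0.01, 0], [0, 0.002, 0.02, 0], [0, 0.002, 0.0225, 0], [0, 0.002, 0.025, 0], [0, 0.002, 0.0275, 0]]}}

```text
time: 13.12
tool_pos: [0.5595, 0.2507, 0.1125]
tool_rot: [0.152, 0.665, 0.712, 0.164]
contact_force: [-0.8, -0.6, 3.4]
gripper_width: 0.004
```

Request:
{"method": "jog_arm", "body": {"targets": [[0, 0, 0.0025, 0], [0, 0, 0.005, 0]]}}

```text
time: 13.28
tool_pos: [0.5625, 0.2511, 0.1097]
tool_rot: [0.153, 0.665, 0.712, 0.165]
contact_force: [-2.5, -1.6, 5.9]
gripper_width: 0.0
```

```bash
python3 -c "
from h import *
report();rel(DOCK)"
```

```text
t 13.2833 p [0.5625 0.2511 0.1097] j [ 0.3549 -0.098   2.0233 -0.1738  0.7858  0.3824] F [-2.5093 -1.6145  5.9392] g 0.0
tx [-0.069   0.9976  0.0015] ty [0.8966 0.0613 0.4385] tz [ 0.4373  0.0316 -0.8987] tilt 26.00746437437867 tilt az 4.129320458632095 ty az 3.9121970376101904
TCP in bay mm [ 5.1727 -0.1602  2.7781]
tool axes in bay frame (cols)
 [[ 0.0045  0.9998  0.0176]
 [ 1.     -0.0045 -0.0005]
 [-0.0005  0.0176 -0.9998]]
```

Request:
{"method": "jog_arm", "body": {"targets": [[0, -0.004, 0.0015, 0], [0, -0.005, 0.0035, 0], [0, -0.005, 0.006, 0], [0, -0.005, 0.0075, 0]]}}

```text
time: 13.62
tool_pos: [0.5632, 0.2515, 0.1038]
tool_rot: [0.154, 0.664, 0.712, 0.167]
contact_force: [-3.3, -2.4, 13.7]
gripper_width: 0.001
```

```bash
python3 -c "
from h import *
report();rel(DOCK)"
```

```text
t 13.6167 p [0.5632 0.2515 0.1038] j [ 0.3555 -0.0899  2.0281 -0.1783  0.768   0.3876] F [-3.3032 -2.3566 13.6849] g 0.001
tx [-0.0694  0.9976  0.0022] ty [0.8943 0.0612 0.4432] tz [ 0.442   0.0327 -0.8964] tilt 26.306937063996724 tilt az 4.232340495621191 ty az 3.915146477644287
TCP in bay mm [ 3.2936  0.237  -2.9103]
tool axes in bay frame (cols)
 [[ 0.0044  0.9997  0.0228]
 [ 1.     -0.0045  0.0003]
 [ 0.0004  0.0228 -0.9997]]
```

Request:
{"method": "jog_arm", "body": {"targets": [[0, 0, 0.002, 0], [0, 0, 0.003, 0], [0, 0, 0.003, 0]]}}

```text
time: 13.87
tool_pos: [0.5648, 0.2519, 0.1033]
tool_rot: [0.155, 0.664, 0.712, 0.167]
contact_force: [-15.0, -5.1, 25.4]
gripper_width: -0.001
```

Request:
{"method": "jog_arm", "body": {"targets": [[0, 0, -0.005, 0], [0, 0, -0.012, 0], [0, 0, -0.03, 0], [0, 0, -0.06, 0], [0, 0, -0.085, 0]], "fingers": 0.75}}

```text
time: 14.28
tool_pos: [0.5232, 0.248, 0.1728]
tool_rot: [0.152, 0.665, 0.713, 0.163]
contact_force: [0.8, 0.1, 0.1]
gripper_width: 0.707
```

Request:
{"method": "jog_arm", "body": {"targets": [[0, 0, 0, 0], [0, 0, 0, 0]]}}

```text
time: 14.45
tool_pos: [0.5248, 0.2487, 0.1747]
tool_rot: [0.153, 0.665, 0.712, 0.165]
contact_force: [0.1, 0.0, -0.3]
gripper_width: 0.747
```

```bash
python3 -c "
from h import *
report();rel(DOCK)
t=cams.grab_frame('top')[:,:,::-1];s=cams.grab_frame('side')[:,:,::-1]
cv2.imwrite('pics/t2.png',t);cv2.imwrite('pics/s2.png',s)
z=lambda im,x,y:cv2.resize(im[y:y+75,x:x+80],(400,375),interpolation=cv2.INTER_CUBIC)
cv2.imwrite('pics/c2.png',np.hstack([z(t,200,150),z(s,240,210)]))
o,F=DOCK
X=[o+F@[a,b,.034] for a,b in((.018,.043),(.018,-.043),(-.018,-.043),(-.018,.043))]
print('top crop',(proj('top',X)-[200,150])*5+2);print('side crop',(proj('side',X)-[240,210])*5+2+[400,0])
"
```

```text
t 14.45 p [0.5248 0.2487 0.1747] j [ 0.3779 -0.2684  2.0535 -0.1647  0.9272  0.3793] F [ 0.1022  0.0082 -0.336 ] g 0.747
tx [-0.0693  0.9976  0.0024] ty [0.8966 0.0612 0.4386] tz [ 0.4374  0.0325 -0.8987] tilt 26.014377444998463 tilt az 4.251059228934751 ty az 3.9065038027234746
TCP in bay mm [-1.6448  0.2002 77.6833]
tool axes in bay frame (cols)
 [[ 0.0046  0.9998  0.0177]
 [ 1.     -0.0046  0.0004]
 [ 0.0005  0.0177 -0.9998]]
top crop [[105.1389 250.6104]
 [254.761  242.5962]
 [261.8556 299.9545]
 [114.0952 307.7737]]
side crop [[623.9647 228.1864]
 [678.2881 111.0263]
 [740.2784 145.5396]
 [689.6043 264.3243]]
```

View pics/c2.png

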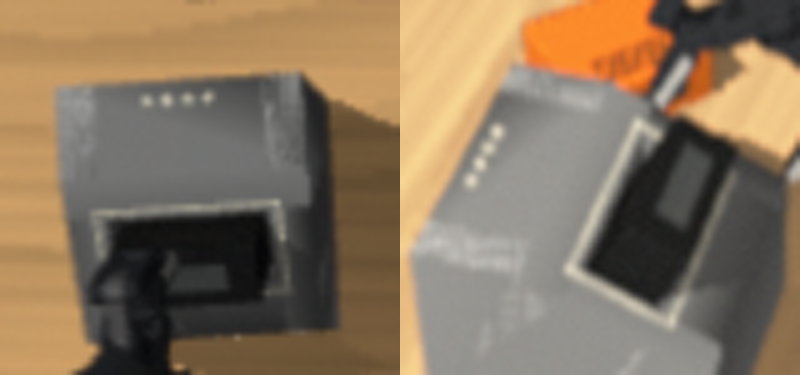

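The pack has popped up in the dock. Its top corners in the side crop are about (678,115), (740,150) and (623,232), which match the prediction for 34 mm proud. The fingers straddle it.

Request:
{"method": "jog_arm", "body": {"targets": [[0, 0, 0.02, 0], [0, 0, 0.04, 0], [0, 0, 0.055, 0], [0, 0, 0.065, 0], [0, 0, 0.068, 0]]}}

```text
time: 14.97
tool_pos: [0.5525, 0.2494, 0.1073]
tool_rot: [0.151, 0.666, 0.713, 0.161]
contact_force: [-0.0, -0.8, -0.7]
gripper_width: 0.75
```

Request:
{"method": "jog_arm", "body": {"targets": [[0, 0, 0, 0], [0, 0, 0, 0], [0, 0, 0, 0], [0, 0, 0, 0], [0, 0, 0, 0]], "fingers": 0.3}}

```text
time: 15.38
tool_pos: [0.5547, 0.2507, 0.1131]
tool_rot: [0.153, 0.665, 0.712, 0.165]
contact_force: [1.1, -0.1, 1.0]
gripper_width: 0.411
```

```bash
python3 -c "
from h import *
report();rel(DOCK)"
```

```text
t 15.3833 p [0.5547 0.2507 0.1131] j [ 0.3594 -0.1207  2.0376 -0.1743  0.7948  0.3856] F [ 1.1352 -0.1237  1.0056] g 0.411
tx [-0.0693  0.9976  0.0018] ty [0.8968 0.0615 0.4382] tz [ 0.4371  0.032  -0.8989] tilt 25.991526043902372 tilt az 4.190256892918059 ty az 3.9223448593467314
TCP in bay mm [-0.4851  0.0426  9.2042]
tool axes in bay frame (cols)
 [[ 0.0044  0.9998  0.0173]
 [ 1.     -0.0044 -0.0001]
 [ 0.      0.0173 -0.9999]]
```

Request:
{"method": "jog_arm", "body": {"targets": [[0, 0, 0, 0], [0, 0, -0.005, 0], [0, 0.0003, -0.017, 0], [0, 0.0006, -0.034, 0], [0, 0.001, -0.055, 0]], "fingers": 0}}

```text
time: 15.8
tool_pos: [0.53, 0.2482, 0.1607]
tool_rot: [0.151, 0.666, 0.713, 0.163]
contact_force: [-0.5, -0.7, -1.3]
gripper_width: 0.411
```

Request:
{"method": "jog_arm", "body": {"targets": [[0, 0, -0.03, 0], [0, 0, -0.06, 0], [0, 0, -0.09, 0], [0, 0, -0.125, 0], [0, 0, -0.16, 0]]}}

```text
time: 16.22
tool_pos: [0.4593, 0.2432, 0.305]
tool_rot: [0.151, 0.666, 0.713, 0.162]
contact_force: [1.1, 1.0, -1.8]
gripper_width: 0.41
```

```bash
python3 -c "
from h import *
report();rel(DOCK);rel(EXT)
t=cams.grab_frame('top')[:,:,::-1];s=cams.grab_frame('side')[:,:,::-1]
cv2.imwrite('pics/t3.png',t);cv2.imwrite('pics/s3.png',s)
z=lambda im,x,y:cv2.resize(im[y:y+150,x:x+160],(400,375),interpolation=cv2.INTER_CUBIC)
cv2.imwrite('pics/c3.png',np.hstack([z(t,160,120),z(s,220,120)]))
"
```

```text
t 16.2167 p [0.4593 0.2432 0.305 ] j [ 0.4251 -0.5141  2.0139 -0.1605  1.2236  0.3792] F [ 1.0601  1.039  -1.7818] g 0.41
tx [-0.0685  0.9976  0.0007] ty [0.8997 0.0615 0.4322] tz [ 0.4312  0.0302 -0.9018] tilt 25.609637563352642 tilt az 4.008288719113443 ty az 3.9122530350670846
TCP in bay mm [ -6.0742  -0.4295 223.563 ]
tool axes in bay frame (cols)
 [[ 0.0045  0.9999  0.0106]
 [ 1.     -0.0045 -0.0014]
 [-0.0014  0.0106 -0.9999]]
TCP in bay mm [-34.4556 413.6492 236.7975]
tool axes in bay frame (cols)
 [[-0.1793  0.9838  0.0028]
 [ 0.9802  0.1784  0.0862]
 [ 0.0843  0.0182 -0.9963]]
```

View pics/c3.png

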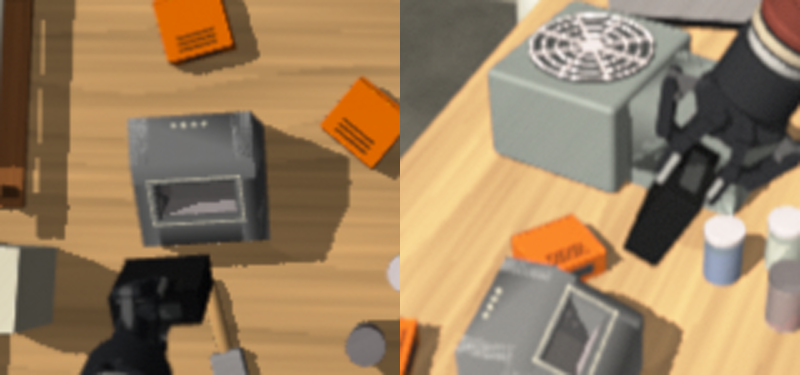

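The pack is in the gripper at side crop (680,200) and the dock's slot is empty at top crop (200,200). Next I'll look more closely at the extractor mouth in the first pictures.

Run:
```python
import cv2,numpy as np
t=cv2.imread("pics/top0.png");s=cv2.imread("pics/side0.png")
def z(im,x,y):
    c=cv2.resize(im[y:y+50,x:x+40],(400,500),interpolation=cv2.INTER_CUBIC)
    l=cv2.cvtColor(c,cv2.COLOR_BGR2LAB);l[:,:,0]=cv2.createCLAHE(2.5,(2,2)).apply(l[:,:,0]);return cv2.cvtColor(l,cv2.COLOR_LAB2BGR)
cv2.imwrite("pics/c4.png",np.hstack([z(t,367,185),z(s,333,143)]))
```

```text
(no output)
```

View pics/c4.png

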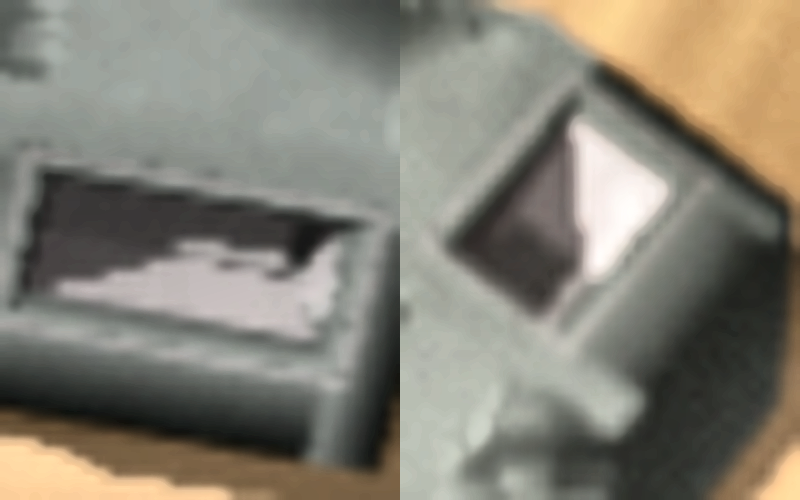

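Run:
```python
from h import *
np.set_printoptions(precision=4,suppress=True)
f=lambda x,y,ox,oy:((x+.5)/10-.5+ox,(y+.5)/10-.5+oy)
g=lambda x,y,ox,oy:((x+.5)/5-.5+ox,(y+.5)/5-.5+oy)
S={"ext":([f(x,y,367,185) for x,y in[(25,150),(388,215),(352,385),(2,318)]],[f(x-400,y,333,143) for x,y in[(437,240),(583,72),(715,185),(560,350)]]),
"dock":([g(x,y,200,155) for x,y in[(93,187),(280,178),(293,267),(107,277)]],[g(x,y,240,220) for x,y in[(167,218),(238,68),(337,125),(272,277)]])}
h=.105+np.array([1,1,-1,-1])*.0295*np.sin(r(25))
for k,(T,D) in S.items():
    for n,q in(("top",T),("side",D)):
        P=np.array([onz(n,p,z) for p,z in zip(q,h)])
        y=(P[0]+P[3]-P[1]-P[2])/2;x=(P[0]+P[1]-P[2]-P[3])/2
        print(k,n,"c",P.mean(0)[:2],"ly",np.linalg.norm(y),"lx/cos",np.linalg.norm(x)/np.cos(r(25)),"yaw y",np.degrees(np.arctan2(-y[0],y[1])),"yaw x",np.degrees(np.arctan2(x[1],x[0])))
```

```text
ext top c [ 0.5342 -0.1858] ly 0.10799058522085882 lx/cos 0.06176313430090284 yaw y -9.364912674374887 yaw x -3.9974661338934414
ext side c [ 0.5357 -0.1884] ly 0.10844225164431802 lx/cos 0.05955384695864536 yaw y -9.550374926422213 yaw x -12.254130491232225
dock top c [0.5588 0.2512] ly 0.11092233862278618 lx/cos 0.06384058437360672 yaw y 4.056088140630313 yaw x 4.873758462302055
dock side c [0.5614 0.2484] ly 0.1106528166044418 lx/cos 0.06516756148145797 yaw y 4.248098812451888 yaw x 3.052140302170425
```

Extractor mouth centre is at about (0.535, -0.187) with yaw -9.4°, and both views agree. Next I'll compute the transfer.

```bash
sed -i 's/EXT=(.*/EXT=(np.array([.535,-.187,.105]),frame(-9.4))/' h.py
cat >> h.py <<'E'
def goto(B,foot,L=.059):
    "turn (deg) to bring tool y along slot x, then shift (now axes) to put pack foot at bay mm"
    s,p,R=pose();o,F=B;A=F.T@R
    t=np.degrees(np.arctan2(-A[1,1],-A[1,0])) ; t=(t+90)%180-90
    R2=R@Ro.from_euler("z",t,degrees=True).as_matrix();A2=F.T@R2
    tcp=o+F@(np.array(foot)/1e3)-R2[:,2]*L
    print("turn",t,"shift",R.T@(tcp-p),"foot now",F.T@(p+R[:,2]*L-o)*1e3,"\nA2\n",A2)
E
python3 -c "
from h import *
goto(EXT,[0,0,60]);goto(EXT,[0,0,20])"
```

```text
turn 11.92517864704186 shift [-0.43084229 -0.05099052  0.08485073] foot now [-40.78607244 420.39153911 190.50750027] 
A2
 [[-1.36202398e-03  9.99920448e-01  1.25396635e-02]
 [ 9.94152831e-01  2.45767341e-17  1.07982164e-01]
 [ 1.07973574e-01  1.26134163e-02 -9.94073744e-01]]
turn 11.92517864704186 shift [-0.43496377 -0.05237661  0.12461368] foot now [-40.78607244 420.39153911 190.50750027] 
A2
 [[-1.36202398e-03  9.99920448e-01  1.25396635e-02]
 [ 9.94152831e-01  2.45767341e-17  1.07982164e-01]
 [ 1.07973574e-01  1.26134163e-02 -9.94073744e-01]]
```

Request:
{"method": "jog_arm", "body": {"targets": [[-0.04, -0.005, 0, 3], [-0.08, -0.01, 0, 6], [-0.12, -0.015, 0, 9], [-0.16, -0.02, 0, 12], [-0.2, -0.025, 0, 12]]}}

```text
time: 16.73
tool_pos: [0.4513, 0.0417, 0.2921]
tool_rot: [0.133, 0.736, 0.639, 0.178]
contact_force: [1.0, -0.3, -1.4]
gripper_width: 0.409
```

```bash
python3 -c "
from h import *
report();goto(EXT,[0,0,40])"
```

```text
t 16.7333 p [0.4513 0.0417 0.2921] j [-0.1269 -0.7595  2.1798  0.0906  1.2823  0.0078] F [ 0.99   -0.2843 -1.4189] g 0.409
tx [0.1195 0.9885 0.0927] ty [ 0.8939 -0.1478  0.4231] tz [ 0.432   0.0323 -0.9013] tilt 25.669614200887253 tilt az 4.2767535112935535 ty az -9.385610221933577
turn 0.01310696245045051 shift [-0.2293  0.0295  0.0986] foot now [-29.5924 217.9722 161.5864] 
A2
 [[-0.0001  1.      0.0006]
 [ 0.9947 -0.      0.1024]
 [ 0.1024  0.0006 -0.9947]]
```

Request:
{"method": "jog_arm", "body": {"targets": [[-0.04, 0.005, 0, 0], [-0.08, 0.01, 0, 0], [-0.12, 0.015, 0, 0], [-0.16, 0.02, 0.02, 0], [-0.195, 0.025, 0.04, 0]]}}

```text
time: 17.15
tool_pos: [0.468, -0.1532, 0.2521]
tool_rot: [0.135, 0.737, 0.638, 0.179]
contact_force: [1.4, 0.3, -1.4]
gripper_width: 0.409
```

Request:
{"method": "jog_arm", "body": {"targets": [[-0.02, 0.003, 0.015, 0], [-0.034, 0.005, 0.03, 0], [-0.034, 0.005, 0.03, 0], [-0.034, 0.005, 0.03, 0]]}}

```text
time: 17.48
tool_pos: [0.4808, -0.1835, 0.2211]
tool_rot: [0.131, 0.737, 0.639, 0.178]
contact_force: [-0.1, 0.3, -1.5]
gripper_width: 0.409
```

```bash
python3 -c "
from h import *
report();goto(EXT,[0,0,10])
t=cams.grab_frame('top')[:,:,::-1];s=cams.grab_frame('side')[:,:,::-1]
cv2.imwrite('pics/t5.png',t);cv2.imwrite('pics/s5.png',s)
z=lambda im,x,y:cv2.resize(im[y:y+75,x:x+80],(400,375),interpolation=cv2.INTER_CUBIC)
cv2.imwrite('pics/c5.png',np.hstack([z(t,345,175),z(s,310,130)]))
s,p,R=pose()
X=[p+R@[a,b,.059] for a,b in((.04,.015),(-.04,.015),(-.04,-.015),(.04,-.015))]+[EXT[0]]
print('top crop',(proj('top',X)-[345,175])*5+2);print('side crop',(proj('side',X)-[310,130])*5+2+[400,0])
"
```

```text
t 17.4833 p [ 0.4808 -0.1835  0.2211] j [-0.6742 -0.4844  2.1318  0.3256  1.1782 -0.6086] F [-0.0742  0.3214 -1.5066] g 0.409
tx [0.1209 0.9881 0.0955] ty [ 0.8946 -0.1501  0.4208] tz [ 0.4302  0.0346 -0.9021] tilt 25.565928132654996 tilt az 4.594422783621893 ty az -9.525465870982494
turn -0.11443876826729138 shift [-0.007   0.0002  0.059 ] foot now [-0.043   0.7707 69.4048] 
A2
 [[ 0.0002  1.     -0.0017]
 [ 0.9945 -0.      0.1044]
 [ 0.1044 -0.0017 -0.9945]]
top crop [[155.6574 197.2655]
 [294.4643 216.8773]
 [280.8664 264.0677]
 [143.4474 245.1183]
 [207.705  182.48  ]]
side crop [[604.6527 107.2697]
 [654.4151  55.9731]
 [692.3505  85.0884]
 [644.1564 137.7134]
 [602.9132 170.8889]]
```

View pics/c5.png

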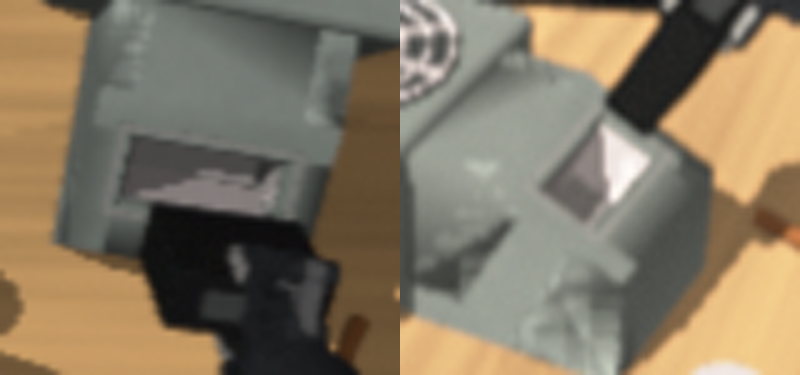

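Pack foot's bottom edge in the side crop is at (607,105)–(645,133), matching the prediction. The extractor's mouth is straight below, centred near (600,172), and is empty. I'm lowering along the slot axis.

Request:
{"method": "jog_arm", "body": {"targets": [[-0.002, 0, 0.015, 0], [-0.0035, 0, 0.03, 0], [-0.005, 0, 0.045, 0], [-0.0065, 0, 0.055, 0], [-0.007, 0, 0.062, 0]]}}

```text
time: 18.0
tool_pos: [0.5084, -0.188, 0.1676]
tool_rot: [0.134, 0.735, 0.64, 0.179]
contact_force: [-1.0, 0.2, -2.4]
gripper_width: 0.408
```

Request:
{"method": "jog_arm", "body": {"targets": [[0, 0, 0.003, 0], [-0.001, 0, 0.006, 0], [-0.001, 0, 0.009, 0], [-0.001, 0, 0.012, 0]]}}

```text
time: 18.33
tool_pos: [0.5137, -0.1899, 0.1577]
tool_rot: [0.135, 0.736, 0.639, 0.179]
contact_force: [-0.0, -0.2, -1.5]
gripper_width: 0.407
```

```bash
python3 -c "
from h import *
report();goto(EXT,[0,0,-10])"
```

```text
t 18.3333 p [ 0.5137 -0.1899  0.1577] j [-0.6382 -0.3326  2.1329  0.341   1.0147 -0.631 ] F [-0.0029 -0.1906 -1.4793] g 0.407
tx [0.1193 0.9887 0.0912] ty [ 0.8921 -0.147   0.4272] tz [ 0.4358  0.0303 -0.8995] tilt 25.903424381441464 tilt az 3.983674207501231 ty az -9.359370908925492
turn 0.036923577540846964 shift [-0.0004 -0.004   0.0077] foot now [ 3.9356 -0.3264 -2.2974] 
A2
 [[-0.0005  1.      0.005 ]
 [ 0.9949 -0.      0.1011]
 [ 0.1011  0.005  -0.9949]]
```

Request:
{"method": "jog_arm", "body": {"targets": [[0, -0.004, 0, 0], [0, -0.004, 0.002, 0], [0, -0.004, 0.004, 0], [0, -0.004, 0.007, 0]]}}

```text
time: 18.67
tool_pos: [0.5129, -0.189, 0.1491]
tool_rot: [0.135, 0.736, 0.639, 0.179]
contact_force: [0.8, 1.0, -1.6]
gripper_width: 0.408
```

```bash
python3 -c "
from h import *
report();goto(EXT,[0,0,-20])"
```

```text
t 18.6667 p [ 0.5129 -0.189   0.1491] j [-0.6377 -0.3252  2.1422  0.3441  0.9994 -0.6364] F [ 0.788   1.0286 -1.6014] g 0.408
tx [0.1196 0.9886 0.0915] ty [ 0.8923 -0.1474  0.4268] tz [ 0.4354  0.0306 -0.8997] tilt 25.877152094902222 tilt az 4.015780899341799 ty az -9.383397621719338
turn 0.015092256224193079 shift [-0.0014  0.0005  0.0103] foot now [-0.5197  0.3886 -9.6156] 
A2
 [[-0.0005  1.      0.0045]
 [ 0.9949  0.      0.1013]
 [ 0.1013  0.0045 -0.9948]]
```

Request:
{"method": "jog_arm", "body": {"targets": [[0, 0, 0.004, 0], [0, 0, 0.008, 0], [-0.001, 0, 0.012, 0], [-0.001, 0, 0.016, 0], [-0.001, 0, 0.02, 0]]}}

```text
time: 19.08
tool_pos: [0.5216, -0.1886, 0.1304]
tool_rot: [0.134, 0.736, 0.639, 0.179]
contact_force: [-0.1, 4.0, 0.7]
gripper_width: 0.408
```

```bash
python3 -c "
from h import *
report();goto(EXT,[0,2,-45])"
```

```text
t 19.0833 p [ 0.5216 -0.1886  0.1304] j [-0.626  -0.2779  2.1386  0.3511  0.9565 -0.6419] F [-0.1367  3.9522  0.6538] g 0.408
tx [0.119  0.9885 0.0933] ty [ 0.8927 -0.1476  0.4257] tz [ 0.4346  0.0327 -0.9   ] tilt 25.83668117142716 tilt az 4.29729450310102 ty az -9.390313531985417
turn 0.00881198525789273 shift [-0.0019  0.0007  0.0147] foot now [ -0.7816   2.323  -30.1473] 
A2
 [[-0.0003  1.      0.0034]
 [ 0.9947  0.      0.1032]
 [ 0.1032  0.0034 -0.9947]]
```

Request:
{"method": "jog_arm", "body": {"targets": [[0.001, 0, 0.004, 0], [0.001, 0, 0.008, 0], [0.001, 0, 0.012, 0], [0.001, 0, 0.015, 0]]}}

```text
time: 19.42
tool_pos: [0.528, -0.1878, 0.1167]
tool_rot: [0.134, 0.736, 0.639, 0.179]
contact_force: [0.4, 0.5, -1.7]
gripper_width: 0.409
```

```bash
python3 -c "
from h import *
report();goto(EXT,[0,2,-50])"
```

```text
t 19.4167 p [ 0.528  -0.1878  0.1167] j [-0.6151 -0.244   2.1361  0.3534  0.9223 -0.6425] F [ 0.4047  0.5366 -1.6675] g 0.409
tx [0.1194 0.9886 0.0915] ty [ 0.8928 -0.1473  0.4256] tz [ 0.4343  0.0309 -0.9002] tilt 25.809474318556987 tilt az 4.069438705538322 ty az -9.367013665758181
turn 0.03000366752732475 shift [-0.0025  0.001   0.0046] foot now [ -0.9928   4.0709 -45.2102] 
A2
 [[-0.0003  1.      0.0033]
 [ 0.9948 -0.      0.1014]
 [ 0.1014  0.0033 -0.9948]]
```

Request:
{"method": "jog_arm", "body": {"targets": [[0.001, 0, 0.002, 0], [0.002, 0, 0.004, 0], [0.003, 0, 0.006, 0]]}}

```text
time: 19.67
tool_pos: [0.5311, -0.1865, 0.1132]
tool_rot: [0.136, 0.736, 0.639, 0.177]
contact_force: [-9.5, -7.1, 5.0]
gripper_width: 0.408
```

Request:
{"method": "jog_arm", "body": {"targets": [[0, 0, 0, 0], [0, 0, 0, 0], [0, 0, 0, 0], [0, 0, 0, 0]], "fingers": 0.75}}

```text
time: 20.0
tool_pos: [0.5312, -0.1845, 0.1126]
tool_rot: [0.134, 0.736, 0.639, 0.179]
contact_force: [-0.2, -0.2, 0.4]
gripper_width: 0.752
```

```bash
python3 -c "
from h import *
report();goto(EXT,[0,2,-50])"
```

```text
t 20.0 p [ 0.5312 -0.1845  0.1126] j [-0.6054 -0.2343  2.1361  0.3537  0.9095 -0.6367] F [-0.1797 -0.1903  0.4139] g 0.752
tx [0.1192 0.9886 0.0919] ty [ 0.8923 -0.1473  0.4267] tz [ 0.4353  0.0311 -0.8997] tilt 25.877850297858355 tilt az 4.092679029626367 ty az -9.373481658525684
turn 0.024108786272307725 shift [-0.0058  0.0003 -0.0007] foot now [ -0.29     7.8626 -50.0719] 
A2
 [[-0.0005  1.      0.0044]
 [ 0.9948  0.      0.1018]
 [ 0.1018  0.0044 -0.9948]]
```

Request:
{"method": "jog_arm", "body": {"targets": [[0, 0, -0.01, 0], [0, 0, -0.03, 0], [0, 0, -0.055, 0], [0, 0, -0.08, 0], [0, 0, -0.08, 0]]}}

```text
time: 20.42
tool_pos: [0.4975, -0.1888, 0.191]
tool_rot: [0.139, 0.735, 0.639, 0.18]
contact_force: [0.7, -0.2, 1.5]
gripper_width: 0.749
```

```bash
python3 -c "
from h import *
report();rel(EXT)
t=cams.grab_frame('top')[:,:,::-1];s=cams.grab_frame('side')[:,:,::-1]
cv2.imwrite('pics/t6.png',t);cv2.imwrite('pics/s6.png',s)
z=lambda im,x,y:cv2.resize(im[y:y+75,x:x+80],(400,375),interpolation=cv2.INTER_CUBIC)
cv2.imwrite('pics/c6.png',np.hstack([z(t,345,175),z(s,310,130)]))
o,F=EXT
X=[o+F@[a,b,.034] for a,b in((.018,.043),(.018,-.043),(-.018,-.043),(-.018,.043))]
print('top crop',(proj('top',X)-[345,175])*5+2);print('side crop',(proj('side',X)-[310,130])*5+2+[400,0])
"
```

```text
t 20.4167 p [ 0.4975 -0.1888  0.191 ] j [-0.6593 -0.418   2.1394  0.3347  1.0878 -0.6257] F [ 0.718  -0.2418  1.5263] g 0.749
tx [0.1195 0.989  0.087 ] ty [ 0.889  -0.1457  0.4341] tz [ 0.442   0.0255 -0.8966] tilt 26.279745169189287 tilt az 3.300144075904755 ty az -9.30448803054366
TCP in bay mm [ 3.0306 -7.8868 93.454 ]
tool axes in bay frame (cols)
 [[-0.0027  0.9999  0.0125]
 [ 0.9953  0.0015  0.0973]
 [ 0.0973  0.0127 -0.9952]]
top crop [[147.2491 165.0977]
 [294.0813 192.4003]
 [278.2552 247.718 ]
 [133.2233 220.8949]]
side crop [[572.8995 152.4576]
 [633.1231  87.2914]
 [677.8723 121.5769]
 [619.3949 188.2717]]
```

View pics/c6.png

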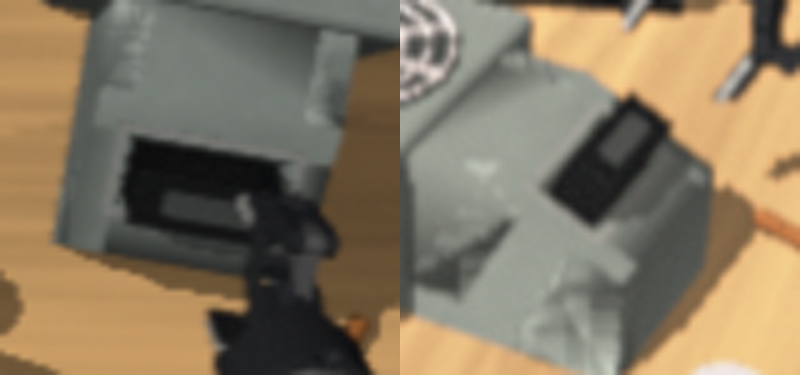

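The pack is seated in the extractor's slot and stands proud. Its label centre in the side crop is (627,137), matching the 34 mm proud prediction of (626,137). Now I'll shut the fingers and press it down.

Request:
{"method": "jog_arm", "body": {"targets": [[0.002, -0.003, 0, 0], [0.002, -0.003, 0, 0], [0.002, -0.003, 0, 0], [0.002, -0.003, 0, 0], [0.002, -0.003, 0.02, 0]], "fingers": 0}}

```text
time: 20.93
tool_pos: [0.5039, -0.1853, 0.1685]
tool_rot: [0.137, 0.736, 0.639, 0.18]
contact_force: [0.1, -0.8, 0.6]
gripper_width: 0.039
```

Request:
{"method": "jog_arm", "body": {"targets": [[0, 0, 0, 0], [0, 0, 0.01, 0], [0, 0, 0.02, 0], [0, 0, 0.03, 0], [0, 0, 0.03, 0]]}}

```text
time: 21.35
tool_pos: [0.5148, -0.1822, 0.1354]
tool_rot: [0.132, 0.736, 0.639, 0.178]
contact_force: [-0.0, -0.0, 0.4]
gripper_width: -0.001
```

```bash
python3 -c "
from h import *
report();rel(EXT);go(EXT,[0,0,-3])"
```

```text
t 21.35 p [ 0.5148 -0.1822  0.1354] j [-0.6224 -0.3083  2.1527  0.344   0.9736 -0.6297] F [-0.0185 -0.006   0.4247] g -0.001
tx [0.1192 0.9884 0.0939] ty [ 0.8942 -0.1479  0.4225] tz [ 0.4315  0.0336 -0.9015] tilt 25.646128122395982 tilt az 4.450590246920613 ty az -9.393479418907448
TCP in bay mm [-5.9146  1.4792 36.2744]
tool axes in bay frame (cols)
 [[-0.0001  1.     -0.0001]
 [ 0.9946  0.0001  0.1036]
 [ 0.1036 -0.0001 -0.9946]]
shift to bay [0, 0, -3] [-0.0055  0.0059  0.0389]
```

Request:
{"method": "jog_arm", "body": {"targets": [[-0.001, 0.003, 0, 0], [-0.001, 0.005, 0, 0], [-0.002, 0.005, 0.0025, 0], [-0.002, 0.005, 0.005, 0], [-0.002, 0.005, 0.0075, 0]]}}

```text
time: 21.77
tool_pos: [0.5237, -0.1864, 0.1346]
tool_rot: [0.136, 0.736, 0.639, 0.179]
contact_force: [-1.7, -0.2, 3.7]
gripper_width: 0.0
```

Request:
{"method": "jog_arm", "body": {"targets": [[0, 0, 0.0025, 0], [0, 0, 0.005, 0], [-0.001, 0, 0.0075, 0], [-0.001, 0, 0.01, 0], [-0.001, 0, 0.0125, 0]]}}

```text
time: 22.18
tool_pos: [0.5292, -0.1871, 0.1237]
tool_rot: [0.136, 0.736, 0.639, 0.179]
contact_force: [-1.5, -0.9, 4.9]
gripper_width: -0.003
```

```bash
python3 -c "
from h import *
report();rel(EXT);go(EXT,[0,0,-3])"
```

```text
t 22.1833 p [ 0.5292 -0.1871  0.1237] j [-0.6123 -0.2536  2.1318  0.3496  0.9316 -0.6346] F [-1.4899 -0.8726  4.8547] g -0.003
tx [0.1194 0.9888 0.0901] ty [ 0.8917 -0.1467  0.4283] tz [ 0.4367  0.0292 -0.8992] tilt 25.95315598628824 tilt az 3.827693404669468 ty az -9.340933693634106
TCP in bay mm [ 2.7037 -1.0494 19.402 ]
tool axes in bay frame (cols)
 [[-0.0016  1.      0.0061]
 [ 0.995   0.0009  0.1001]
 [ 0.1001  0.0062 -0.995 ]]
shift to bay [0, 0, -3] [-0.0012 -0.0028  0.0224]
```

Request:
{"method": "jog_arm", "body": {"targets": [[0, -0.001, 0.0025, 0], [0, -0.002, 0.005, 0], [0, -0.002, 0.0075, 0], [0, -0.002, 0.01, 0], [-0.001, -0.002, 0.0125, 0]]}}

```text
time: 22.6
tool_pos: [0.5337, -0.188, 0.1125]
tool_rot: [0.137, 0.736, 0.639, 0.18]
contact_force: [-0.5, -0.5, 8.5]
gripper_width: -0.001
```

Request:
{"method": "jog_arm", "body": {"targets": [[0, 0, 0.0025, 0], [0, 0, 0.005, 0], [0, 0, 0.0075, 0], [-0.001, 0, 0.01, 0]]}}

```text
time: 22.93
tool_pos: [0.538, -0.1887, 0.1034]
tool_rot: [0.137, 0.736, 0.639, 0.18]
contact_force: [-2.2, -0.7, 9.3]
gripper_width: -0.001
```

```bash
python3 -c "
from h import *
report();rel(EXT)"
```

```text
t 22.9333 p [ 0.538  -0.1887  0.1034] j [-0.6041 -0.202   2.1271  0.3606  0.8819 -0.6469] F [-2.1812 -0.6738  9.2862] g -0.001
tx [0.1198 0.9888 0.0892] ty [ 0.8904 -0.1468  0.431 ] tz [ 0.4392  0.0278 -0.898 ] tilt 26.1097388541505 tilt az 3.619443178026743 ty az -9.36232221287852
TCP in bay mm [ 2.2244 -1.1494 -2.7624]
tool axes in bay frame (cols)
 [[-0.0015  1.      0.0091]
 [ 0.9951  0.0006  0.0991]
 [ 0.0991  0.0092 -0.995 ]]
```

Close to the stop, so I'll press until the force rises as it did in the dock.

Request:
{"method": "jog_arm", "body": {"targets": [[0, 0, 0.002, 0], [0, 0, 0.0035, 0], [0, 0, 0.0045, 0], [0, 0, 0.0045, 0]]}}

```text
time: 23.27
tool_pos: [0.541, -0.1896, 0.1044]
tool_rot: [0.138, 0.735, 0.639, 0.18]
contact_force: [-22.4, 2.1, 35.9]
gripper_width: -0.003
```

```bash
python3 -c "
from h import *
report();rel(EXT)"
```

```text
t 23.2667 p [ 0.541  -0.1896  0.1044] j [-0.6022 -0.1959  2.1205  0.3608  0.8796 -0.6479] F [-22.3975   2.1257  35.8696] g -0.003
tx [0.1177 0.9892 0.0875] ty [ 0.8898 -0.1442  0.433 ] tz [ 0.441   0.0269 -0.8971] tilt 26.21918735592418 tilt az 3.4917437399382587 ty az -9.207358794510936
TCP in bay mm [ 5.5155 -1.6091 -3.265 ]
tool axes in bay frame (cols)
 [[-0.0042  0.9999  0.0112]
 [ 0.9951  0.003   0.0986]
 [ 0.0985  0.0115 -0.9951]]
```

Request:
{"method": "jog_arm", "body": {"targets": [[0, 0, -0.005, 0], [0, 0, -0.01, 0], [0, 0, -0.02, 0], [0, 0, -0.04, 0], [0, -0.01, -0.07, 0]]}}

```text
time: 23.68
tool_pos: [0.4974, -0.1863, 0.1533]
tool_rot: [0.131, 0.736, 0.639, 0.178]
contact_force: [-0.6, 0.0, 0.8]
gripper_width: -0.002
```

Request:
{"method": "jog_arm", "body": {"targets": [[0.01, -0.02, -0.03, 0], [0.02, -0.04, -0.06, 0], [0.03, -0.06, -0.09, 0], [0.04, -0.06, -0.12, 0], [0.04, -0.06, -0.14, 0]]}}

```text
time: 24.1
tool_pos: [0.3876, -0.1421, 0.2606]
tool_rot: [0.135, 0.736, 0.639, 0.179]
contact_force: [-0.4, -0.6, 0.0]
gripper_width: 0.0
```

```bash
python3 -c "
from h import *
report()
t=cams.grab_frame('top')[:,:,::-1];s=cams.grab_frame('side')[:,:,::-1]
cv2.imwrite('pics/t7.png',t);cv2.imwrite('pics/s7.png',s)
z=lambda im,x,y:cv2.resize(im[y:y+75,x:x+80],(400,375),interpolation=cv2.INTER_CUBIC)
c=np.hstack([z(t,345,175),z(s,310,130)])
cv2.imwrite('pics/c7.png',np.vstack([c,np.hstack([cv2.resize(t,(400,220)),cv2.resize(s,(400,220))])]))
o,F=EXT
for h in(.007,-.003,.034):
  X=[o+F@[0,0,h]]
  print(h,'top crop',(proj('top',X)-[345,175])*5+2,'side crop',(proj('side',X)-[310,130])*5+2+[400,0])
"
```

```text
t 24.1 p [ 0.3876 -0.1421  0.2606] j [-0.7613 -0.8517  2.2779  0.3335  1.4091 -0.6245] F [-0.3907 -0.5905  0.0133] g 0.0
tx [0.1183 0.9887 0.0916] ty [ 0.8923 -0.1464  0.427 ] tz [ 0.4356  0.0312 -0.8996] tilt 25.891996854115437 tilt az 4.098222152154574 ty az -9.31487860644446
0.007 top crop [[208.8309 187.3626]] side crop [[607.6891 163.942 ]]
-0.003 top crop [[207.2264 180.4045]] side crop [[600.876  173.8522]]
0.034 top crop [[213.2939 206.7333]] side crop [[626.4088 136.7113]]
```

View pics/c7.png

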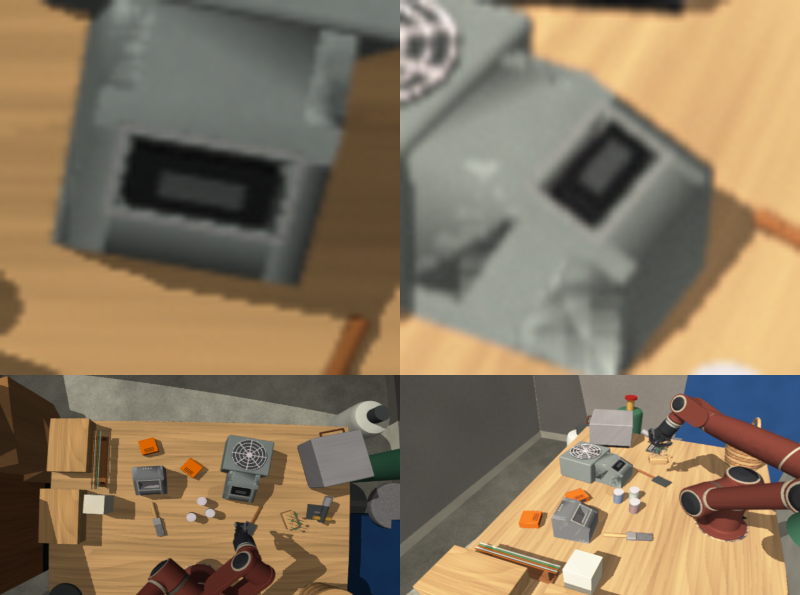

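The pack is down in the extractor's slot. Its label centre in the side crop is (605,165), which matches the held prediction (608,164) rather than raised (626,137) or at the stop (601,174). Nothing else has moved, and the arm is clear.

```bash
python3 -c "
from plant import manip
print(manip.job_done())"
```

```text
the job is handed in; nothing more can be done
None
```

The battery pack is in the fume extractor's slot, held by the catch, and I handed the job in at about 24 s with the arm clear and the gripper empty.

**How it went:** The jog has no tilt axis. I tilted the tool to about 26° by pushing out past the arm's reach. I then pressed the pack to the dock's hard stop (about 29 N), and it popped up. I gripped it, drew it out, lowered it onto the extractor's carriage, let go, and pressed it to the hard stop with the shut fingers.

**Last checks:**
- **Held height:** in the side view the pack's label is at (605,165). The prediction is (608,164) if held 7 mm proud and (626,137) if raised. The top view was about 9 pixels off in the 5× enlarged crop, or 2 in the camera image.
- **Other things:** the dock is empty, and the bystanders look unmoved in the final overview picture, judged by eye only.

**Where it was less clean:**
- **Tilt direction:** the tool leaned about 6° sideways to the extractor's slot. The pack went in with up to about 13 N of side force and straightened once released.
- **Press force:** the final press peaked at about 42 N, above the suggested 15 to 25 N. It was on the shut fingertips rather than the gripper's body.
- **Joint 3:** it read 0.055 rad while I was tilting the tool, against a stated minimum of 0.06. I took that as the limit rounded to two decimals but could not confirm it.

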